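# Third hand at the shelf-bracket jig

### The arm

A 7-joint arm with a two-finger parallel gripper is mounted at the origin on the work surface. World frame = base frame: x ahead of the robot, y to its left, z up, the work surface at z = 0. Lengths are in mm, angles in rad, forces in N, time in s.
With the tool pointing down it reaches from about 400 to 850 mm from the base axis. Payload 4.5 kg.
Tool frame: the origin (TCP) lies at the very end of the fingers, on their centre line; the grasp point (between the pads) lies 19 mm behind it (hold_point_z is the distance from the TCP to the grasp point, in mm); z points along the fingers, y is the line along which they close (so a half turn about z gives the same grasp; the last joint's range is limited). The gripper opens to 85 mm and grips with 20 to 120 N. Pads are 22 mm wide; open, the fingers measure 114 mm over their backs; the gripper's body (76 mm by 85 mm) begins 54 mm behind the grasp point. The pads swing forward as they close: fully open they stand 13 mm farther back than shut.
Start: joints at [-1.074, 0.689, -0.195, 1.565, 0.157, 0.902, -0.215], TCP at [279.02, 559.287, 231.317] pointing down, gripper open.
Joint ranges: [-3.01, 3.01], [-0.46, 2.08], [-1.47, 1.51], [0.13, 2.56], [-1, 4.14], [0.04, 2.09], [-2.66, 2.66]. Speed limits (rad/s): [2.57, 2.57, 3.14, 3.14, 3.14, 3.14, 3.14].

### API

Orientations are given as a unit quaternion [w, x, y, z].
In Python, from station import * gives the robot as it stands.
- The arm moves only by the tool send_rows, never from a script. Its argument "motion" is a list of rows, each an object of numbers: "tx", "ty", "tz": the shift along the tool's x, y, z in cm; "ax", "ay", "az": the turn, a rotation vector about the tool's x, y, z in degrees; "fingers": the opening, from -1 (shut) to 1 (fully open). In form: [{"tx": .., "ty": .., "tz": .., "ax": .., "ay": .., "az": .., "fingers": ..}, ...]. A call has 1 to 8 rows; each row shifts and turns the commanded pose from where the row before left it, along the tool's axes as they then stand; what a row does not reach is not made up. A row lasts 1/10 s, in which the tool goes at most 50 mm and 8.59 degrees, less where a joint would pass 70% of its speed; a pose out of reach is approached as far as the arm can. A call is refused whole if a number of a shift passes 5 or a number of a turn 8.59, either way. A call with a gripper value outside its range is refused whole. The fingers move at their own pace and stop on an object; the grip force is fixed at half the most. Time passes only in rows, so rows that do not move let the fingers close. It gives the time, the measured TCP pose, the force, the opening and the grip force at its end, in the units of the state.
- sense(): the state, without advancing time (a new reading comes with each control period).
- snapshot(name): name is "side" or "top"; returns the picture (384x512x3 uint8, red, green, blue); there is no depth.
- camera_info(name): a dict with "fx", "fy", "cx", "cy" (pixels), "distortion" ([k1, k2, p1, p2, k3] as OpenCV has them; the pictures are not rectified), "eye" and "attitude" of the camera in the world. Camera axes: x right, y down, z forward; pixel columns grow to the right and rows downward; lengths in mm; the calibration is good to about 2 mm. A picture is of the moment at which its call begins. camera_info takes no time and is no camera call.
- hand_in(): hands the job in; it is judged then, once.
The state is a dict: "t": time; "qpos": joint angles; "qvel": joint speeds; "tau": joint torques, N m; "tool_pos": TCP position; "eef_rot": TCP orientation; "wrist_force": force on the tool from outside, world axes, zero at the start; "ft_torque": the same for the moment, N m; "finger_gap": opening from 0.0 (shut) to 1.0 (fully open); "gripper_force": force on a finger pad.
Only numpy, scipy, OpenCV 4.12 (cv2) and the standard library are available. Lean on these libraries where they do the work, as an engineer would, in place of code of your own. Each camera call takes 0.05 s, during which the arm holds its last target. There are 200 camera calls.

### The job

One of the jig's two sprung plates already has its bracket bolted on. Pick up the loose bracket and hold it upright in the air, its flat face square against the other, bare plate with the edges lined up all round, and push steadily so that the pointer on top of that plate stands between its two ridges (about 10 newtons). Finish the program still gripping and pushing like this, so that a colleague can put the bolts in; leave the fitted bracket's plate unpushed and the other things on the bench where they are.

Things in the scene. Friction and masses are not known exactly. Their poses are not given: they have to be found in the camera images.
- bracket_grip (a point): loose aluminium T bracket, 0.18 kg, standing upright on the bench: point in its web, half-way up (30 mm above underside). x points to its flat face, z up. Face plate 80 mm wide (y), 60 tall, 6 thick, its flat front 50 mm ahead (+x) of this point, centred on it in y and z. The web, 12 mm thick (y), 45 tall from the underside, runs back from the face plate to 15 mm behind this point
- fitted: the same bracket already bolted to one of the two plates (fixed, at either end of the jig). Origin on its underside below its own grip point, 50 mm in front of (on the robot side of) the plate's face; underside 100 mm above the bench
- left_face (a point): centre of the front face of the left sprung plate of the jig (+y end): steel, upright, 80 mm wide, 60 tall, 8 thick, its centre 130 mm above the bench, open air below. x points into the plate (the way to push, away from the robot), y left, z up. Moves with the plate. The two plates' centres are 220 mm apart
- right_face (a point): centre of the front face of the right sprung plate of the jig (-y end): steel, upright, 80 mm wide, 60 tall, 8 thick, its centre 130 mm above the bench, open air below. x points into the plate (the way to push, away from the robot), y left, z up. Moves with the plate. The two plates' centres are 220 mm apart
- left (a joint): how far the left plate is pushed back along its x (m): 0 at rest, 0.035 at the end stop. Spring 0.6 N per mm, no preload. A dark pointer on the plate's top edge runs back over the grey spring housing; its tip is between the two raised ridges on the housing at 0.012 to 0.022 (7 to 13 N)
- right (a joint): how far the right plate is pushed back along its x (m): 0 at rest, 0.035 at the end stop. Spring 0.6 N per mm, no preload. A dark pointer on the plate's top edge runs back over the grey spring housing; its tip is between the two raised ridges on the housing at 0.012 to 0.022 (7 to 13 N)
- gusset: loose flat steel plate 50 x 50 x 4 mm lying on the bench in front of the jig's base, between the stations; stays where it is
- wrench: loose steel wrench lying on the bench to the right, about 180 mm long; stays where it is
- driver: loose screwdriver lying on the bench to the right, about 200 mm long; stays where it is
- tape: loose cardboard-coloured roll of tape, 100 mm across, 48 mm tall, lying flat to the left; stays where it is
- carton: loose cardboard carton 90 x 120 x 50 mm to the left; stays where it is
Things that resemble listed ones, but are neither listed nor needed, are in the scene too. What is shaped like the part that bears bracket_grip but blue, green or purple is not meant.

How it is judged (in metres and radians):
On the way:
1. the loose bracket is lifted clear of the bench in the gripper (height (world z) of bracket_grip above 0.08 m and contact force between bracket and the fingers above 2 N), for 0.2 s.
At the end, for the whole second after the job is handed in: Gripper holds the loose bracket still, upright and square (0.12 rad) on the plate without a fitted bracket, edges lined up within 10 mm, that plate pushed back 12 to 22 mm with 6 to 15 N between bracket and plate; the other plate pushed under 5 mm (((horizontal distance between fitted and right_face below 0.1 m and value of joint left between 0.012 and 0.022 m and contact force between bracket and left between 6 and 15 N and x of bracket_grip in the frame of left_face between -0.058 and -0.042 m and y of bracket_grip in the frame of left_face between -0.01 and 0.01 m and z of bracket_grip in the frame of left_face between -0.01 and 0.01 m and angle between the x axis of bracket_grip and the x axis of left_face, either way round below 0.12 rad and angle between bracket_grip's own z axis and vertical below 0.12 rad and contact force between bracket and the fingers above 2 N and linear speed of bracket below 0.01 m/s and value of joint right below 0.005 m) or (horizontal distance between fitted and left_face below 0.1 m and value of joint right between 0.012 and 0.022 m and contact force between bracket and right between 6 and 15 N and x of bracket_grip in the frame of right_face between -0.058 and -0.042 m and y of bracket_grip in the frame of right_face between -0.01 and 0.01 m and z of bracket_grip in the frame of right_face between -0.01 and 0.01 m and angle between the x axis of bracket_grip and the x axis of right_face, either way round below 0.12 rad and angle between bracket_grip's own z axis and vertical below 0.12 rad and contact force between bracket and the fingers above 2 N and linear speed of bracket below 0.01 m/s and value of joint left below 0.005 m))); the arm keeps its last pose, push and grip.
It fails at once if one of the other things on the bench is moved more than 30 mm (distance of any of wrench, tape, carton, gusset, driver from where it was at the start of the episode above 0.03 m).
It also fails if it takes over 42 s, if anything falls off the work surface, if the arm or the gripper's body presses on something with over 40 N, if the wrist force passes 120 N, or if a joint passes its speed limit or range.

## Working session

There is one attempt and no reset: what is moved stays moved. The work goes in short steps, Python scripts to look and compute and a tool call to move; the robot and the scene stay as the last step left them, time stands still between calls to the robot, and variables do not carry over. Pictures are saved under pics/ and viewed, at most 10 in all, crops included, and the job is handed in when it is done.

Besides the shell and the picture viewer there is one more tool, called after "Request:" in YAML: its name, and indented under it one key for each argument. send_rows: Moves the arm, as the interface text tells. Its arguments: {"type":"object","properties":{"motion":{"type":"array"}},"required":["motion"]}

```bash
mkdir -p pics; ls
python3 - <<'E'
from station import *
import cv2
for n in("side","top"):
    cv2.imwrite(f"pics/{n}0.png",snapshot(n)[...,::-1]); print(n,camera_info(n))
print(sense())
E
```

```text
pics
side {'fx': 366.965514848052, 'fy': 366.965514848052, 'cx': 257.7416532186448, 'cy': 187.82975591322702, 'distortion': array([0.03237958, 0.        , 0.        , 0.        , 0.        ]), 'eye': array([ 469.23971156, -822.41590433,  835.91313507]), 'attitude': array([-0.4100644 ,  0.91163232, -0.01974471,  0.01959191])}
top {'fx': 386.1527533515534, 'fy': 386.1527533515534, 'cx': 252.4125142050332, 'cy': 191.5922487527414, 'distortion': array([-0.00252856,  0.        ,  0.        ,  0.        ,  0.        ]), 'eye': array([ 4.37388860e+02, -4.99765899e-01,  1.17653088e+03]), 'attitude': array([-0.02665148,  0.71497265, -0.69818811,  0.02524213])}
{'t': 0.1, 'qpos': array([-1.07420083,  0.68989273, -0.19451099,  1.56623782,  0.15734983,
        0.90250781, -0.21512382]), 'qvel': array([-0.00010032, -0.00303468, -0.00162734, -0.00247589, -0.00079476,
       -0.00120227,  0.00104545]), 'tau': array([-4.02947204e-03, -5.40606952e+01, -1.27116300e+00, -1.58985293e+01,
        9.51160997e-03,  4.50477572e-03,  4.21334221e-06]), 'tool_pos': array([278.8297008 , 558.70801358, 230.56922129]), 'eef_rot': array([-1.07141188e-04,  2.29301115e-01,  9.73355186e-01, -8.18320398e-04]), 'wrist_force': array([ 0.49190555, -0.10213937, -0.21528564]), 'ft_torque': array([-0.00690077,  0.04030049,  0.0244315 ]), 'gripper_force': 0.0, 'finger_gap': 0.9989409662846116}
```

View pics/side0.png

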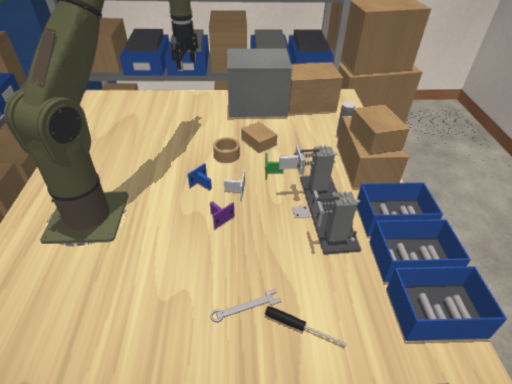

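View pics/top0.png

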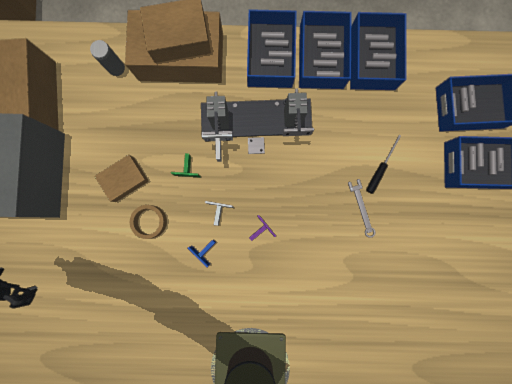

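The side view shows the light-grey loose T bracket at about (234,186), with the jig at (330,200). In the top view the loose bracket is at (219,210). The fitted bracket is on the left plate at (218,145), so the right plate at (297,120) is the bare one.

```bash
cat > h.py <<'E'
from station import *
import numpy as np, cv2
from scipy.spatial.transform import Rotation as R
def cam(n):
    c=camera_info(n); K=np.array([[c['fx'],0,c['cx']],[0,c['fy'],c['cy']],[0,0,1]])
    M=R.from_quat(np.roll(c['attitude'],-1)).as_matrix(); return K,c['distortion'],c['eye'],M
def rays(n,px):
    K,d,e,M=cam(n); u=cv2.undistortPoints(np.array(px,float).reshape(-1,1,2),K,d)[:,0]
    return e,np.c_[u,np.ones(len(u))]@M.T
def onz(n,px,z):
    e,r=rays(n,px); return e+r*((z-e[2])/r[:,2])[:,None]
def two(p,q):
    a,u=rays("side",[p]);b,v=rays("top",[q]); A=np.c_[u[0],-v[0]]
    s=np.linalg.lstsq(A,b-a,rcond=None)[0]; P=a+s[0]*u[0];Q=b+s[1]*v[0]; return (P+Q)/2,np.linalg.norm(P-Q)
E
python3 - <<'E'
import cv2,numpy as np
t=cv2.imread("pics/top0.png");s=cv2.imread("pics/side0.png")
a=cv2.resize(t[85:165,190:330],None,fx=5,fy=5,interpolation=cv2.INTER_CUBIC)
b=cv2.resize(t[190:240,190:290],None,fx=4,fy=4,interpolation=cv2.INTER_CUBIC)
im=np.zeros((600,800,3),np.uint8);im[:400,:700]=a;im[400:,:400]=b
c=cv2.resize(s[165:205,210:290],None,fx=5,fy=5,interpolation=cv2.INTER_CUBIC);im[400:,400:]=c
cv2.imwrite("pics/c1.png",im)
cv2.imwrite("pics/c2.png",cv2.resize(s[140:260,260:380],None,fx=5,fy=5,interpolation=cv2.INTER_CUBIC))
E
```

```text
(no output)
```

View pics/c1.png

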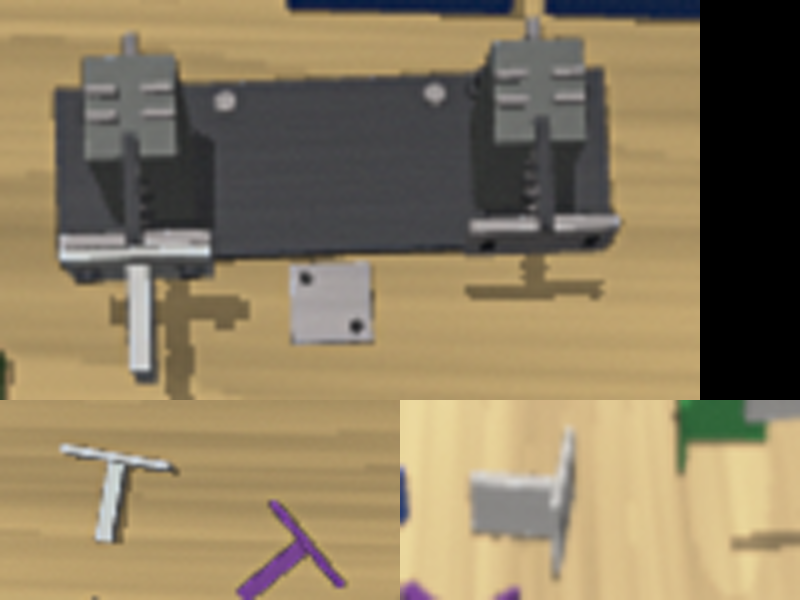

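View pics/c2.png

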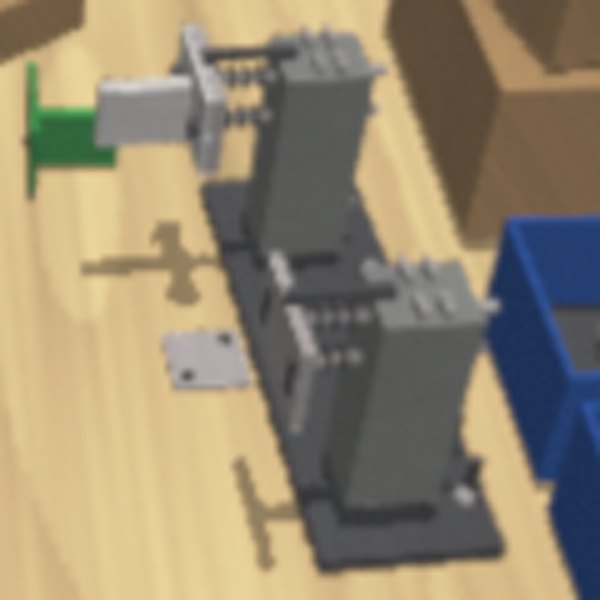

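Upscaled crops: the right plate's top edge runs from about (284,131) to (313.6,130), and its strip front edge is just below that. The loose bracket's face plate top runs from (205.5,202) to (234,207.5), and its web's back end is at (216,225).

Run:
```python
from h import *
f=lambda p:[(x/5+190-.4,y/5+85-.4) for x,y in p]
g=lambda p:[(x/4+190-.4,(y-400)/4+190-.4) for x,y in p]
s=lambda p:[(x/5+260-.4,y/5+140-.4) for x,y in p]
np.set_printoptions(precision=1,suppress=True)
print("plate front ends",onz("top",f([(470,233),(618,228)]),160))
print("left bracket/plate",onz("top",f([(60,249),(210,244)]),160))
P=onz("top",f([(85,158),(495,140),(82,60),(490,42)]),165);print("housing",P)
print("jig yaws",[np.degrees(np.arctan2(-(b-a)[0],-(b-a)[1]) )for a,b in((P[0],P[1]),(P[2],P[3]))])
b=onz("top",g([(62,444),(177,467)]),60);print("face front",b)
w=onz("top",g([(104,541)]),45);print("web back",w)
# colour-mask moments of bracket web/face: side view checks
print("side: plate top corners", onz("side",s([(272,253),(318,355)]),160))
print("top ctr->", onz("side",[( (568-400)/5+210-.4,(430-400)/5+165-.4),],60))
q=sense();print(R.from_quat(np.roll(q['eef_rot'],-1)).as_matrix(),q['tool_pos'])
```

```text
plate front ends [[ 675.7  -77.   160. ]
 [ 680.3 -156.   160. ]]
left bracket/plate [[661.9 141.7 160. ]
 [666.5  61.7 160. ]]
housing [[710.3 129.3 165. ]
 [725.2 -89.  165. ]
 [763.6 132.6 165. ]
 [778.6 -85.5 165. ]]
jig yaws [np.float64(-3.9035594203614705), np.float64(-3.922441649459674)]
face front [[490.1 139.   60. ]
 [475.4  55.3  60. ]]
web back [[420.7 107.9  45. ]]
side: plate top corners [[ 677.4  -75.5  160. ]
 [ 688.1 -155.4  160. ]]
top ctr-> [[485.6 140.5  60. ]]
[[-0.9  0.4 -0. ]
 [ 0.4  0.9 -0. ]
 [-0.  -0.  -1. ]] [278.8 558.7 230.6]
```

Request:
send_rows:
  motion:
    - {"az":-8.3}
    - {"az":-8.3}
    - {"tx":-2.2,"ty":-4}
    - {"tx":-2.2,"ty":-4}
    - {"tx":-2.2,"ty":-4}
    - {"tx":-2.2,"ty":-4}
    - {"tx":-2.2,"ty":-4}
    - {"tx":-2.2,"ty":-4}

```text
invalid input at $.motion[0]: expected keys tx, ty, tz, ax, ay, az, fingers
```

Request:
send_rows:
  motion:
    - {"tx":-2.2,"ty":-4}
    - {"tx":-2.2,"ty":-4}
    - {"tx":-2.2,"ty":-4}
    - {"tx":-2.2,"ty":-4}
    - {"tx":0,"ty":0}

```text
invalid input at $.motion[0]: expected keys tx, ty, tz, ax, ay, az, fingers
```

Request:
send_rows:
  motion:
    - {"tx":0,"ty":0,"tz":0,"ax":0,"ay":0,"az":-8.3,"fingers":1}
    - {"tx":0,"ty":0,"tz":0,"ax":0,"ay":0,"az":-8.3,"fingers":1}
    - {"tx":-2.2,"ty":-4,"tz":0,"ax":0,"ay":0,"az":0,"fingers":1}
    - {"tx":-2.2,"ty":-4,"tz":0,"ax":0,"ay":0,"az":0,"fingers":1}
    - {"tx":-2.2,"ty":-4,"tz":0,"ax":0,"ay":0,"az":0,"fingers":1}
    - {"tx":-2.2,"ty":-4,"tz":0,"ax":0,"ay":0,"az":0,"fingers":1}
    - {"tx":-2.2,"ty":-4,"tz":0,"ax":0,"ay":0,"az":0,"fingers":1}
    - {"tx":-2.2,"ty":-4,"tz":0,"ax":0,"ay":0,"az":0,"fingers":1}

```text
t: 0.9
tool_pos: [368.0, 298.2, 231.1]
eef_rot: [-0.0, 0.086, 0.996, -0.0]
wrist_force: [1.0, 0.5, -0.1]
finger_gap: 0.999
gripper_force: 0.0
```

Request:
send_rows:
  motion:
    - {"tx":-2.2,"ty":-4,"tz":0,"ax":0,"ay":0,"az":0,"fingers":1}
    - {"tx":-2.2,"ty":-4,"tz":0,"ax":0,"ay":0,"az":0,"fingers":1}
    - {"tx":-2.2,"ty":-4,"tz":0,"ax":0,"ay":0,"az":0,"fingers":1}
    - {"tx":0,"ty":0,"tz":0,"ax":0,"ay":0,"az":0,"fingers":1}
    - {"tx":0,"ty":0,"tz":0,"ax":0,"ay":0,"az":0,"fingers":1}

```text
t: 1.4
tool_pos: [412.4, 169.3, 231.1]
eef_rot: [-0.0, 0.088, 0.996, -0.0]
wrist_force: [0.7, 0.5, -0.1]
finger_gap: 0.998
gripper_force: 0.0
```

```bash
cat >> h.py <<'E'
def go(x,y,z,yaw,):
    "tool-frame shift (cm) to world point, plus turn (deg) to bring the tool upright with y at yaw+90"
    q=sense();M=R.from_quat(np.roll(q['eef_rot'],-1)); a=np.radians(yaw)
    T=R.from_matrix(np.array([[-np.cos(a),-np.sin(a),0],[-np.sin(a),np.cos(a),0],[0,0,-1]]))
    np.set_printoptions(precision=3,suppress=True)
    d=np.array([x,y,z])-q['tool_pos']
    print("t",round(q['t'],2),"tcp",q['tool_pos'],"F",q['wrist_force'],"M",q['ft_torque'],"gap",q['finger_gap'],q['gripper_force'])
    print("shift now-axes",M.inv().apply(d)/10,"after-turn axes",T.inv().apply(d)/10,"turn",(M.inv()*T).as_rotvec(degrees=True))
E
python3 -c "
from h import *
go(434.5,105.5,12,-9.9)"
```

```text
t 1.4 tcp [412.366 169.335 231.144] F [ 0.681  0.522 -0.108] M [ 0.008 -0.051 -0.018] gap 0.9983630646839503 0.0
shift now-axes [-3.306 -5.891 21.915] after-turn axes [-3.278 -5.908 21.914] turn [-0.013 -0.016 -0.217]
```

Request:
send_rows:
  motion:
    - {"tx":-1.65,"ty":-2.95,"tz":0,"ax":0,"ay":0,"az":-0.2,"fingers":1}
    - {"tx":-1.65,"ty":-2.95,"tz":0,"ax":0,"ay":0,"az":0,"fingers":1}
    - {"tx":0,"ty":0,"tz":4,"ax":0,"ay":0,"az":0,"fingers":1}
    - {"tx":0,"ty":0,"tz":4,"ax":0,"ay":0,"az":0,"fingers":1}
    - {"tx":0,"ty":0,"tz":4,"ax":0,"ay":0,"az":0,"fingers":1}
    - {"tx":0,"ty":0,"tz":0,"ax":0,"ay":0,"az":0,"fingers":1}
    - {"tx":0,"ty":0,"tz":0,"ax":0,"ay":0,"az":0,"fingers":1}

```text
t: 2.1
tool_pos: [434.1, 108.3, 111.4]
eef_rot: [-0.001, 0.083, 0.997, -0.0]
wrist_force: [0.5, -0.1, 1.0]
finger_gap: 1.001
gripper_force: 0.0
```

```bash
python3 -c "
from h import *
go(434.5,105.5,12,-9.9)
a=cv2.resize(snapshot('top')[170:270,160:290],None,fx=3,fy=3,interpolation=2)
b=cv2.resize(snapshot('side')[120:220,180:310],None,fx=3,fy=3,interpolation=2)
cv2.imwrite('pics/c3.png',np.hstack([a,b])[...,::-1])"
```

```text
t 2.1 tcp [434.077 108.326 111.425] F [ 0.468 -0.132  1.024] M [ 0.036 -0.016 -0.038] gap 1.0013106569206174 0.0
shift now-axes [-0.101 -0.271  9.942] after-turn axes [-0.09  -0.271  9.942] turn [-0.007 -0.074  0.349]
```

View pics/c3.png

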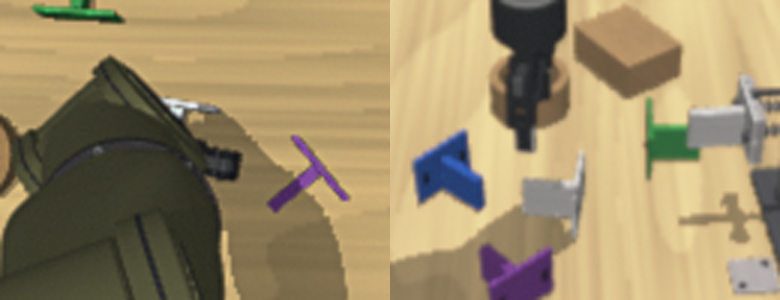

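The hand is above the web. Side view: fingertips are at crop (525,150) and the bracket is at (550,195). Now descending.

Request:
send_rows:
  motion:
    - {"tx":-0.1,"ty":-0.25,"tz":3,"ax":0,"ay":0,"az":0.3,"fingers":1}
    - {"tx":0,"ty":0,"tz":3,"ax":0,"ay":0,"az":0,"fingers":1}
    - {"tx":0,"ty":0,"tz":2.5,"ax":0,"ay":0,"az":0,"fingers":1}
    - {"tx":0,"ty":0,"tz":1.3,"ax":0,"ay":0,"az":0,"fingers":1}
    - {"tx":0,"ty":0,"tz":0,"ax":0,"ay":0,"az":0,"fingers":1}
    - {"tx":0,"ty":0,"tz":0,"ax":0,"ay":0,"az":0,"fingers":1}

```text
t: 2.8
tool_pos: [438.3, 105.0, 22.0]
eef_rot: [-0.0, 0.087, 0.996, -0.0]
wrist_force: [0.1, -0.7, -1.0]
finger_gap: 0.999
gripper_force: 0.0
```

```bash
python3 -c "
from h import *
go(434.5,105.5,12,-9.9)"
```

```text
t 2.8 tcp [438.291 105.015  22.044] F [ 0.138 -0.69  -1.025] M [-0.026  0.008  0.055] gap 0.9993004193330396 0.0
shift now-axes [ 0.381 -0.018  1.005] after-turn axes [ 0.382 -0.017  1.004] turn [-0.004 -0.039 -0.117]
```

Request:
send_rows:
  motion:
    - {"tx":0.35,"ty":0,"tz":0.5,"ax":0,"ay":0,"az":0,"fingers":1}
    - {"tx":0,"ty":0,"tz":0.4,"ax":0,"ay":0,"az":0,"fingers":1}
    - {"tx":0,"ty":0,"tz":0,"ax":0,"ay":0,"az":0,"fingers":-1}
    - {"tx":0,"ty":0,"tz":0,"ax":0,"ay":0,"az":0,"fingers":-1}
    - {"tx":0,"ty":0,"tz":0,"ax":0,"ay":0,"az":0,"fingers":-1}
    - {"tx":0,"ty":0,"tz":0,"ax":0,"ay":0,"az":0,"fingers":-1}
    - {"tx":0,"ty":0,"tz":0,"ax":0,"ay":0,"az":0,"fingers":-1}
    - {"tx":0,"ty":0,"tz":0,"ax":0,"ay":0,"az":0,"fingers":-1}

```text
t: 3.6
tool_pos: [435.3, 105.4, 14.0]
eef_rot: [-0.003, 0.087, 0.996, -0.001]
wrist_force: [0.7, 1.1, 5.1]
finger_gap: 0.127
gripper_force: 58.6
```

```bash
python3 -c "
from h import *
go(434.5,105.5,12,-9.9)"
```

```text
t 3.6 tcp [435.342 105.425  13.981] F [0.665 1.117 5.122] M [ 0.232  0.017 -0.022] gap 0.1271975902968872 58.55350613594055
shift now-axes [ 0.083 -0.007  0.199] after-turn axes [ 0.084 -0.007  0.198] turn [-0.125 -0.277 -0.1  ]
```

Request:
send_rows:
  motion:
    - {"tx":0,"ty":0,"tz":-3,"ax":0,"ay":0,"az":0,"fingers":-1}
    - {"tx":0,"ty":0,"tz":-3,"ax":0,"ay":0,"az":0,"fingers":-1}
    - {"tx":0,"ty":0,"tz":-3,"ax":0,"ay":0,"az":0,"fingers":-1}
    - {"tx":0,"ty":0,"tz":-3,"ax":0,"ay":0,"az":0,"fingers":-1}
    - {"tx":0,"ty":0,"tz":-2,"ax":0,"ay":0,"az":0,"fingers":-1}
    - {"tx":0,"ty":0,"tz":0,"ax":0,"ay":0,"az":-6.9,"fingers":-1}
    - {"tx":0,"ty":0,"tz":0,"ax":0,"ay":0,"az":-6.9,"fingers":-1}
    - {"tx":0,"ty":0,"tz":0,"ax":0,"ay":0,"az":0,"fingers":-1}

```text
t: 4.4
tool_pos: [435.2, 104.9, 145.3]
eef_rot: [-0.004, -0.033, 0.999, -0.001]
wrist_force: [-0.4, -0.5, -1.6]
finger_gap: 0.13
gripper_force: 58.8
```

```bash
python3 -c "
from h import *
go(585,-122,114,3.9)"
```

```text
t 4.4 tcp [435.236 104.916 145.305] F [-0.379 -0.536 -1.625] M [0.019 0.024 0.002] gap 0.13042472893347 58.765050172805786
shift now-axes [-13.495 -23.614   3.041] after-turn axes [-13.398 -23.658   3.131] turn [-0.069 -0.502 -0.17 ]
```

Request:
send_rows:
  motion:
    - {"tx":-1.9,"ty":-3.35,"tz":0,"ax":0,"ay":-0.4,"az":0,"fingers":-1}
    - {"tx":-1.9,"ty":-3.35,"tz":0,"ax":0,"ay":0,"az":0,"fingers":-1}
    - {"tx":-1.9,"ty":-3.35,"tz":0,"ax":0,"ay":0,"az":0,"fingers":-1}
    - {"tx":-1.9,"ty":-3.35,"tz":0,"ax":0,"ay":0,"az":0,"fingers":-1}
    - {"tx":-1.9,"ty":-3.35,"tz":0,"ax":0,"ay":0,"az":0,"fingers":-1}
    - {"tx":-1.9,"ty":-3.35,"tz":1,"ax":0,"ay":0,"az":0,"fingers":-1}
    - {"tx":-1.9,"ty":-3.35,"tz":2,"ax":0,"ay":0,"az":0,"fingers":-1}
    - {"tx":0,"ty":0,"tz":0,"ax":0,"ay":0,"az":0,"fingers":-1}

```text
t: 5.2
tool_pos: [583.4, -127.6, 111.6]
eef_rot: [-0.003, -0.026, 1.0, -0.003]
wrist_force: [-1.5, 0.1, -1.7]
finger_gap: 0.133
gripper_force: 58.9
```

Request:
send_rows:
  motion:
    - {"tx":0,"ty":0,"tz":0,"ax":0,"ay":0,"az":0,"fingers":-1}
    - {"tx":0,"ty":0,"tz":0,"ax":0,"ay":0,"az":0,"fingers":-1}

```text
t: 5.4
tool_pos: [583.1, -118.2, 115.5]
eef_rot: [-0.001, -0.033, 0.999, 0.0]
wrist_force: [-0.3, 0.1, -1.3]
finger_gap: 0.131
gripper_force: 59.0
```

```bash
python3 -c "
from h import *
go(585,-122,114,3.9)
t=snapshot('top');s=snapshot('side')
cv2.imwrite('pics/t4.png',t[...,::-1]);cv2.imwrite('pics/s4.png',s[...,::-1])
a=cv2.resize(t[80:180,240:340],None,fx=4,fy=4,interpolation=2)
b=cv2.resize(s[160:260,270:370],None,fx=4,fy=4,interpolation=2)
cv2.imwrite('pics/c4.png',np.hstack([a,b])[...,::-1])"
```

```text
t 5.4 tcp [ 583.116 -118.207  115.547] F [-0.319  0.086 -1.284] M [ 0.035  0.053 -0.135] gap 0.13090909018438326 58.9570552110672
shift now-axes [-0.163 -0.391  0.154] after-turn axes [-0.162 -0.391  0.155] turn [ 0.02  -0.071 -0.115]
```

View pics/c4.png

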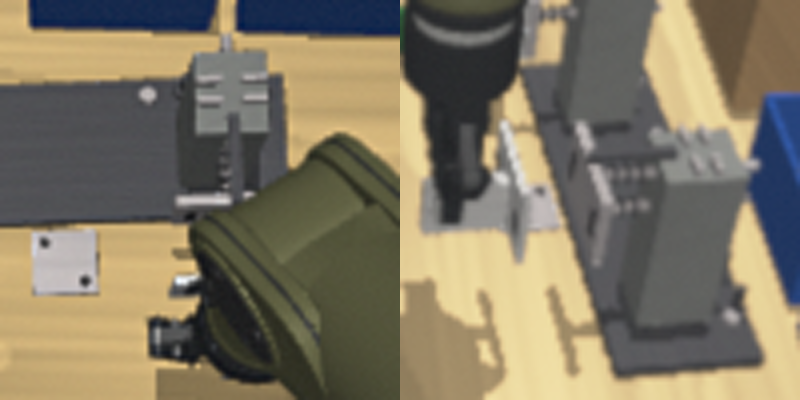

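```bash
python3 -c "
from h import *
np.set_printoptions(precision=1,suppress=True)
f=lambda p:[(x/4+240-.4,y/4+80-.4) for x,y in p]
g=lambda p:[((x-400)/4+270-.4,y/4+160-.4) for x,y in p]
print('top: plate left end, bracket left end',onz('top',f([(175,205),(171,282)]),160))
print('side far top corners plate,bracket',onz('side',g([(578,122),(503,121)]),160))
print('side near bottom corners plate,bracket',onz('side',g([(598,266),(517,262)]),100))
a=cv2.imread('pics/s4.png')[170:240,285:335];cv2.imwrite('pics/c5.png',cv2.resize(a,None,fx=8,fy=8,interpolation=2))
"
```

```text
top: plate left end, bracket left end [[676.7 -76.3 160. ]
 [624.7 -74.6 160. ]]
side far top corners plate,bracket [[677.8 -75.1 160. ]
 [625.9 -72.5 160. ]]
side near bottom corners plate,bracket [[ 685.3 -154.8  100. ]
 [ 630.7 -149.4  100. ]]
```

View pics/c5.png

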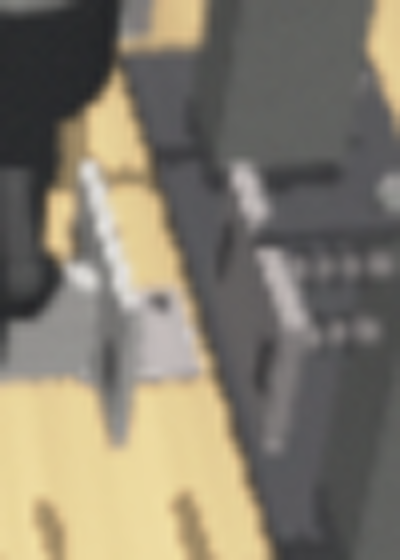

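The side crop shows both top edges parallel: bracket corners at (88,162) and (118,445), plate corners at (235,168) and (272,450). The bracket sits about 5 mm too far left with a gap of about 50 mm. I'll correct that and approach.

Request:
send_rows:
  motion:
    - {"tx":0,"ty":-0.55,"tz":0.15,"ax":0,"ay":0,"az":0,"fingers":-1}
    - {"tx":-1,"ty":0,"tz":0,"ax":0,"ay":0,"az":0,"fingers":-1}
    - {"tx":-1,"ty":0,"tz":0,"ax":0,"ay":0,"az":0,"fingers":-1}
    - {"tx":-1,"ty":0,"tz":0,"ax":0,"ay":0,"az":0,"fingers":-1}
    - {"tx":-0.5,"ty":0,"tz":0,"ax":0,"ay":0,"az":0,"fingers":-1}
    - {"tx":0,"ty":0,"tz":0,"ax":0,"ay":0,"az":0,"fingers":-1}
    - {"tx":0,"ty":0,"tz":0,"ax":0,"ay":0,"az":0,"fingers":-1}
    - {"tx":0,"ty":0,"tz":0,"ax":0,"ay":0,"az":0,"fingers":-1}

```text
t: 6.3
tool_pos: [618.4, -123.2, 114.0]
eef_rot: [-0.001, -0.033, 0.999, -0.001]
wrist_force: [-0.7, 0.3, -2.0]
finger_gap: 0.133
gripper_force: 59.0
```

```bash
python3 -c "
from h import *
go(629,-121,114,3.9)
t=snapshot('top');s=snapshot('side')
cv2.imwrite('pics/t6.png',t[...,::-1]);cv2.imwrite('pics/s6.png',s[...,::-1])
a=cv2.resize(t[105:165,270:320],None,fx=8,fy=8,interpolation=2)
b=cv2.resize(s[175:235,290:340],None,fx=8,fy=8,interpolation=2)
cv2.imwrite('pics/c6.png',np.hstack([a,b])[...,::-1])"
```

```text
t 6.3 tcp [ 618.42  -123.228  114.025] F [-0.702  0.307 -2.002] M [0.032 0.032 0.015] gap 0.1326644049660438 58.9865380525589
shift now-axes [-1.07   0.153  0.001] after-turn axes [-1.071  0.15   0.003] turn [-0.074 -0.065 -0.158]
```

View pics/c6.png

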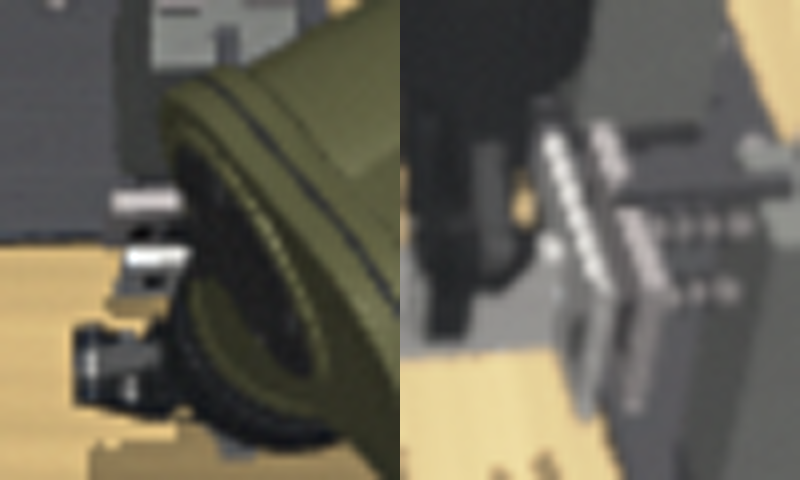

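```bash
python3 -c "
from h import *
np.set_printoptions(precision=1,suppress=True)
f=lambda p:[(x/8+270-.44,y/8+105-.44) for x,y in p]
g=lambda p:[((x-400)/8+290-.44,y/8+175-.44) for x,y in p]
P=[*onz('top',f([(111,203),(124,257)]),160),*onz('side',g([(600,122),(552,130),(660,292),(605,292)]),160),*onz('side',g([(632,410),(585,418)]),100)]
c,s=np.cos(np.radians(3.9)),np.sin(np.radians(3.9))
for a,b in zip(P[::2],P[1::2]): d=b-a; print(a,b,'in plate frame',c*d[0]+s*d[1],-s*d[0]+c*d[1])
"
```

```text
[679.2 -76.5 160. ] [661.  -81.1 160. ] in plate frame -18.440332418816006 -3.412701192295246
[679.2 -73.9 160. ] [661.9 -77.5 160. ] in plate frame -17.53031054413737 -2.4318149601378614
[ 684.8 -157.   160. ] [ 666.9 -156.4  160. ] in plate frame -17.8621518944316 1.7885377095037294
[ 684.  -153.7  100. ] [ 667.4 -156.8  100. ] in plate frame -16.781253165048653 -1.976007674335895
```

Now about 2 mm too far right, with 12–18 mm gap left. I'll correct that and advance until the force rises.

Request:
send_rows:
  motion:
    - {"tx":-0.5,"ty":0.2,"tz":0,"ax":0,"ay":0,"az":0,"fingers":-1}
    - {"tx":-0.5,"ty":0,"tz":0,"ax":0,"ay":0,"az":0,"fingers":-1}
    - {"tx":-0.5,"ty":0,"tz":0,"ax":0,"ay":0,"az":0,"fingers":-1}
    - {"tx":-0.5,"ty":0,"tz":0,"ax":0,"ay":0,"az":0,"fingers":-1}
    - {"tx":0,"ty":0,"tz":0,"ax":0,"ay":0,"az":0,"fingers":-1}
    - {"tx":0,"ty":0,"tz":0,"ax":0,"ay":0,"az":0,"fingers":-1}
    - {"tx":0,"ty":0,"tz":0,"ax":0,"ay":0,"az":0,"fingers":-1}

```text
t: 7.1
tool_pos: [637.6, -119.5, 113.7]
eef_rot: [-0.001, -0.033, 0.999, -0.0]
wrist_force: [-5.0, 0.2, 0.2]
finger_gap: 0.132
gripper_force: 59.3
```

```bash
python3 -c "
from h import *
go(645,-120,114,3.9)"
```

```text
t 7.1 tcp [ 637.642 -119.52   113.687] F [-4.967  0.212  0.245] M [ 0.099  1.036 -0.124] gap 0.1317261987591533 59.309415221214294
shift now-axes [-0.731 -0.096 -0.033] after-turn axes [-0.731 -0.098 -0.031] turn [-0.043 -0.173 -0.149]
```

Request:
send_rows:
  motion:
    - {"tx":-0.3,"ty":0,"tz":0,"ax":0,"ay":0,"az":0,"fingers":-1}
    - {"tx":-0.3,"ty":0,"tz":0,"ax":0,"ay":0,"az":0,"fingers":-1}
    - {"tx":-0.3,"ty":0,"tz":0,"ax":0,"ay":0,"az":0,"fingers":-1}
    - {"tx":-0.1,"ty":0,"tz":0,"ax":0,"ay":0,"az":0,"fingers":-1}
    - {"tx":0,"ty":0,"tz":0,"ax":0,"ay":0,"az":0,"fingers":-1}
    - {"tx":0,"ty":0,"tz":0,"ax":0,"ay":0,"az":0,"fingers":-1}
    - {"tx":0,"ty":0,"tz":0,"ax":0,"ay":0,"az":0,"fingers":-1}
    - {"tx":0,"ty":0,"tz":0,"ax":0,"ay":0,"az":0,"fingers":-1}

```text
t: 7.9
tool_pos: [645.4, -119.2, 113.2]
eef_rot: [-0.004, -0.033, 0.999, -0.001]
wrist_force: [-10.3, 1.1, 0.8]
finger_gap: 0.134
gripper_force: 59.5
```

```bash
python3 -c "
from h import *
go(647,-119.5,114,3.9)
t=snapshot('top');s=snapshot('side')
a=cv2.resize(t[85:165,265:325],None,fx=6,fy=6,interpolation=2)
b=cv2.resize(s[160:240,290:360],None,fx=6,fy=6,interpolation=2)
cv2.imwrite('pics/c7.png',np.hstack([a,b])[...,::-1]);print([sense()['wrist_force'] for _ in range(2)])"
```

```text
t 7.9 tcp [ 645.426 -119.158  113.161] F [-10.334   1.076   0.754] M [ 0.115  1.755 -0.263] gap 0.13365516703570388 59.54106152057648
shift now-axes [-0.154 -0.045 -0.085] after-turn axes [-0.155 -0.045 -0.084] turn [-0.07  -0.438 -0.154]
[array([-9.614,  1.16 ,  2.106]), array([-9.614,  1.16 ,  2.106])]
```

View pics/c7.png

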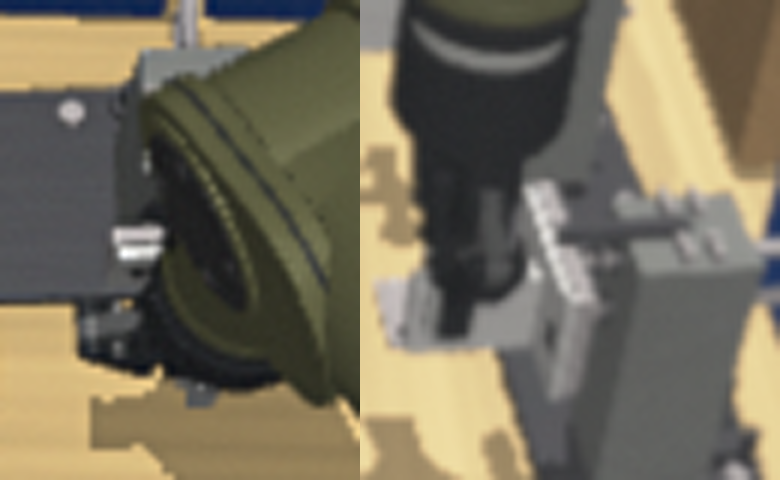

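The bracket is flush on the plate: both left ends are at about (115–125,240) in the top crop. The pointer tip, at (690,225), lies between the ridges, and the push is about 9.8 N. A last 1 mm nudge, then settle.

Request:
send_rows:
  motion:
    - {"tx":-0.1,"ty":0,"tz":0,"ax":0,"ay":0,"az":0,"fingers":-1}
    - {"tx":0,"ty":0,"tz":0,"ax":0,"ay":0,"az":0,"fingers":-1}
    - {"tx":0,"ty":0,"tz":0,"ax":0,"ay":0,"az":0,"fingers":-1}
    - {"tx":0,"ty":0,"tz":0,"ax":0,"ay":0,"az":0,"fingers":-1}
    - {"tx":0,"ty":0,"tz":0,"ax":0,"ay":0,"az":0,"fingers":-1}
    - {"tx":0,"ty":0,"tz":0,"ax":0,"ay":0,"az":0,"fingers":-1}
    - {"tx":0,"ty":0,"tz":0,"ax":0,"ay":0,"az":0,"fingers":-1}
    - {"tx":0,"ty":0,"tz":0,"ax":0,"ay":0,"az":0,"fingers":-1}

```text
t: 8.8
tool_pos: [646.2, -119.2, 113.1]
eef_rot: [-0.004, -0.033, 0.999, -0.001]
wrist_force: [-9.9, 0.4, 1.3]
finger_gap: 0.132
gripper_force: 59.6
```

```bash
python3 -c "
from h import *
go(647,-119.5,114,3.9)
F=-sense()['wrist_force'][0]
if 8<F<12.5: print(hand_in())"
```

```text
t 8.8 tcp [ 646.196 -119.162  113.104] F [-9.86  0.44  1.32] M [ 0.098  1.84  -0.234] gap 0.13243534738913113 59.55311715602875
shift now-axes [-0.077 -0.039 -0.09 ] after-turn axes [-0.078 -0.039 -0.09 ] turn [-0.076 -0.467 -0.155]
the job is handed in; nothing more can be done
None
```

I handed the job in with the arm still gripping the loose bracket and pushing it flush on the bare right plate at about 10 N, the pointer between its ridges and the robot clock at 8.8 s; no verdict came back.

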